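Hook open the wide organiser tray on a study desk

ROBOT

A 6-joint arm with a two-finger parallel gripper is mounted at the origin on the work surface. World frame = base frame: x ahead of the robot, y to its left, z up, the work surface at z = 0. Lengths are in m, angles in degrees, forces in N, time in s.
With the tool pointing down it reaches from about 0.4 to 0.825 m from the base axis. Payload 7 kg.
Tool frame: the origin (TCP) lies on the centre line of the jaws, within the pads' length; the fingertips stand 14 mm ahead of it and the grasp point (between the pads) lies 5 mm behind it; z points along the fingers, y is the line along which they close (so a half turn about z gives the same grasp; the last joint's range is limited). The gripper opens to 88 mm and grips with 3 to 60 N. Pads are 19 mm wide; open, the fingers measure 130 mm over their backs; the gripper's body (78 mm by 193 mm) begins 47 mm behind the grasp point.
Start: joints at [89.502, 20.546, 0.682, 0, -70.136, -16.507], TCP at [0.197, 0.645, 0.241] pointing down, gripper open.
Joint ranges: [-176.03, 176.03], [-82.01, 121.73], [-58.28, 71.71], [-173.87, 95.51], [-174.79, -0.11], [-173.66, 173.66]. Speed limits (degrees/s): [136.94, 136.94, 172.46, 180, 180, 180].

INTERFACE

Orientations are given as [roll, pitch, yaw] about the fixed x, y, z axes, in that order (R = Rz(yaw) Ry(pitch) Rx(roll)).
In Python, from plant import r gives the robot as it stands.
- The arm moves only by the tool send_rows, never from a script. Its argument "steps" is a list of rows, each an object with "dp": the shift along the tool's x, y, z in mm, a list of three; "roll": the turn about the tool's z in rad; "jaw": the opening in per cent of the stroke, from 0 (shut) to 100 (fully open). In form: [{"dp": [tx, ty, tz], "roll": roll, "jaw": jaw}, ...]. A call has 1 to 5 rows; each row is the pose to reach, as a shift and turn from the pose commanded when the call began, along the tool's axes at that moment; what a row does not reach only later rows make up. A row lasts 1/8 s, in which the tool goes at most 62.5 mm and 10.7 degrees, less where a joint would pass 70% of its speed; a pose out of reach is approached as far as the arm can. A call with a gripper value outside its range is refused whole. The fingers move at their own pace and stop on an object; "newtons" is the grip in N (left out, the last holds). Time passes only in rows, so rows that repeat a pose let the fingers close. It gives the time, the measured TCP pose, the force, the opening and the grip force at its end, in the units of the state.
- r.get_state(): the state, without advancing time (a new reading comes with each control period).
- r.capture(name): name is "scene" or "top" or "wrist"; returns a dict with "image" (480x640x3 uint8, blue, green, red), "K" (3x3 intrinsics, pixels), "dist" ([k1, k2, p1, p2, k3] as OpenCV has them; the pictures are not rectified), "rvec" (rotation vector, rad) and "tvec" (3), from world to camera coordinates, as OpenCV has them. Camera axes: x right, y down, z forward; pixel columns grow to the right and rows downward; lengths in m; the calibration is good to about 2 mm. A picture is of the moment at which its call begins. There is no depth.
- r.close_job(): hands the job in; it is judged then, once.
The state is a dict: "time_s": time; "joints": joint angles; "qd": joint speeds; "joint_torque": joint torques, N m; "tcp_pos": TCP position; "eef_rot": TCP orientation; "contact_force": force on the tool from outside, world axes, zero at the start; "moment": the same for the moment, N m; "gripper_width": finger opening in m; "gripper_force": force on a finger pad.
Only numpy, scipy, OpenCV 4.12 (cv2) and the standard library are available. Lean on these libraries where they do the work, as an engineer would, in place of code of your own. Each camera call takes 0.05 s, during which the arm holds its last target. There are 200 camera calls.

TASK

Take the wooden-handled pull hook that lies on the two stacked books, hook its bent tip down into the finger hole of the organiser's wide tray and pull that tray out at least 10 cm with it, so that what is inside can be reached. Then put the hook back on top of the books. Only the hook may touch the organiser and its trays, never the robot itself; leave the narrow tray shut and do not disturb the pen cup and the jar.

Things in the scene. Friction and masses are not known exactly. Their poses are not given: they have to be found in the camera images.
- hook_grip (a point): centre of the pull hook's wooden handle, 80 long (x) x 20 wide (y) x 28 high. From the middle of its front end an 8 mm steel rod runs 40 mm along +x, then bends straight down (-z) to the tip. Starts lying flat on the books, the bent rod hanging down past their far edge (away from the robot). About 90 g, balance point about 20 mm ahead of this point. z up
- hook_tip (a point): lower end of the hook's bent rod (diameter 8): 80 mm ahead of hook_grip along its x and 44 mm below it (30 mm below the handle's underside). Same axes as hook_grip
- books: two closed books stacked flat, firmly in place, 124 x 184 (x, y) and 52 high; origin at the centre of the underside, z up. They stand left or right of the organiser; a cardboard tissue box of about the same size (120 x 200 x 55) stands on the other side
- books_top (a point): centre of the upper face of the books, 52 mm above the desk; x (120 mm) and y (180 mm) along the edges of the upper book
- organiser: white desk organiser, fixed, 200 deep (x) x 270 wide (y) x 76 high, with books and a box on its roof up to 104 high; origin at the foot of the middle of its front face, x into it, away from the robot. Trays slide out along its -x: a grey wide one (158 wide, centred at y +47) and a grey narrow one (82 wide, centred at y -85), side by side
- wide_tray_hole (a point): centre of the round finger hole (32 across, right through) in the wide tray's horizontal lip, at the lip's top face, 63 above the desk. The lip is 6 thick, 62 wide, sticks out 52 in front of the tray's front panel and is free underneath; hole centre 25 from the panel, 26 from the lip's free edge. Moves with the tray; axes as the organiser's
- wide_tray (a joint): how far the wide tray is pulled out, m: 0 shut, 0.13 at its stop; starts at 0 to 0.02. It needs a pull of about 2 to 4 N and stays where it is left
- narrow_tray (a joint): how far the narrow tray is pulled out, m: 0 shut, 0.13 at its stop; starts at 0 to 0.005. It has the same lip and finger hole
- pen_cup: dark round pen cup, 76 across, 100 high, pens up to 155; origin under its centre
- jar: white jar, 60 across, 100 high; origin under its centre
There are look-alikes about, which are no part of the job. Of the things that look like the part that bears hook_grip, the middle-sized one is meant.

How it is judged:
By the outcome, as a careful person would: the job done as asked, in the order asked, and still so for the second after the job is handed in, with the robot touching nothing.
It also fails if it takes over 51 s, if anything falls off the work surface, if the arm or the gripper's body presses on something with over 40 N, if the wrist force passes 120 N, or if a joint passes its speed limit or range.

## Working session

There is one attempt and no reset: what is moved stays moved. The work goes in short steps, Python scripts to look and compute and a tool call to move; the robot and the scene stay as the last step left them, time stands still between calls to the robot, and variables do not carry over. Pictures are saved under pics/ and viewed, at most 10 in all, crops included, and the job is handed in when it is done.

Besides the shell and the picture viewer there is one more tool, called after "Request:" by a JSON object that holds its "method" and its "body". send_rows: Moves the arm, as the interface text tells. Its arguments: {"type":"object","properties":{"steps":{"type":"array","items":{"type":"object","properties":{"dp":{"type":"array","items":{"type":"number"}},"roll":{"type":"number"},"jaw":{"type":"number"}}}},"newtons":{"type":"number"}},"required":["steps"]}

```bash
mkdir -p pics
cat > h.py <<'E'
import numpy as np, cv2
from plant import r
def cap(n,f=None):
    c=r.capture(n); c={k:np.array(v) for k,v in c.items()}
    if f: cv2.imwrite('pics/'+f,c['image'])
    return c
def ray(c,uv):
    p=cv2.undistortPoints(np.array([[uv]],float),c['K'],c['dist'])[0,0]
    R=cv2.Rodrigues(c['rvec'].astype(float))[0]
    o=-R.T@c['tvec'].ravel(); d=R.T@np.array([p[0],p[1],1]); return o,d
def onz(c,uv,z):
    o,d=ray(c,uv); return o+d*(z-o[2])/d[2]
def proj(c,P):
    return cv2.projectPoints(np.array(P,float).reshape(-1,3),c['rvec'].astype(float),c['tvec'].astype(float),c['K'],c['dist'])[0][:,0]
E
python3 - <<'E'
from h import *
import pickle
d={n:cap(n,n+'0.png') for n in('scene','top')}
pickle.dump(d,open('c0.pkl','wb'))
for n in d: print(n,ray(d[n],(320,240)))
s=r.get_state();print(s['tcp_pos'],s['eef_rot'],s['time_s'],s['gripper_width'])
E
```

```text
scene (array([0.98398732, 0.59670244, 1.08807321]), array([-0.37880845, -0.48571312, -0.78780057]))
top (array([0.43584132, 0.01001665, 1.16091957]), array([ 0.02383366, -0.00820065, -0.99978936]))
[0.19732483 0.64507218 0.23970899] [ 1.79913364e+02 -6.65332128e-03 -1.70137395e+01] 0.1 0.08760588142764149
```

View pics/scene0.png

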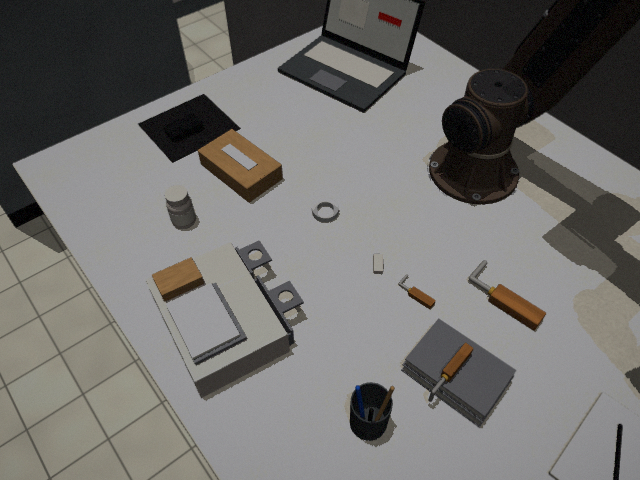

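View pics/top0.png

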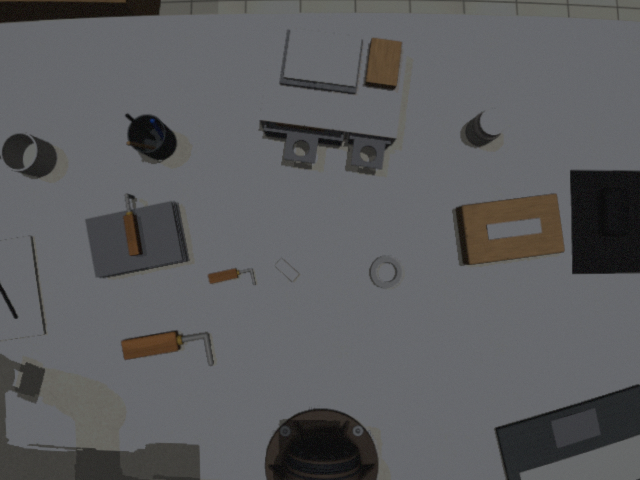

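Scene and top views: the middle-sized hook lies on the books (top view, handle at about (132,233), rod pointing up to (130,197)). The wide tray's hole is at (300,149) and the narrow one's at (368,154). The pen cup is at (152,137) and the jar at (485,127).

Run:
```python
from h import *
import pickle
d=pickle.load(open('c0.pkl','rb'));c=d['top'];im=c['image']
hsv=cv2.cvtColor(im,cv2.COLOR_BGR2HSV)
m=cv2.inRange(hsv,(3,120,40),(20,255,255))
for k in cv2.findContours(m,0,2)[0]:
    if cv2.contourArea(k)>60:
        b=cv2.boxPoints(cv2.minAreaRect(k));w=np.array([onz(c,p,.075)[:2] for p in b])
        print('orange',cv2.minAreaRect(k)[0],w.mean(0).round(3),np.linalg.norm(w[0]-w[1]).round(3),np.linalg.norm(w[1]-w[2]).round(3),[np.degrees(np.arctan2(*(w[i+1]-w[i])[::-1])).round(1) for i in(0,1)])
z=im[110:275,70:410]
g=cv2.resize(cv2.convertScaleAbs(im[115:185,255:405],alpha=2.2),None,fx=5,fy=5,interpolation=2)
h2=cv2.resize(cv2.convertScaleAbs(im[185:285,75:200],alpha=2.2),None,fx=5,fy=5,interpolation=2)
cv2.imwrite('pics/a.png',cv2.resize(g,(750,350)))
cv2.imwrite('pics/b.png',h2[:, :])
for n,p in dict(frontL=(262,125),frontR=(397,138)).items(): print(n,onz(c,p,.07).round(3))
for n,p in dict(wh=(300,149),nh=(368,154)).items(): print(n,onz(c,p,.063).round(3))
for n,p in dict(cup=(152,137),jar=(488,122)).items(): print(n,onz(c,p,.1).round(3))
```

```text
orange (151.76174926757812, 344.4832458496094) [0.259 0.329] 0.118 0.037 [np.float64(-79.6), np.float64(-170.2)]
orange (223.4253692626953, 275.4715270996094) [0.394 0.188] 0.056 0.016 [np.float64(-77.3), np.float64(-167.2)]
orange (130.91893005371094, 233.51351928710938) [0.476 0.37 ] 0.019 0.083 [np.float64(-81.1), np.float64(-169.9)]
frontL [0.688 0.114 0.07 ]
frontR [ 0.661 -0.151  0.07 ]
wh [0.641 0.04  0.063]
nh [ 0.631 -0.094  0.063]
cup [0.66  0.323 0.1  ]
jar [ 0.687 -0.323  0.1  ]
```

View pics/a.png

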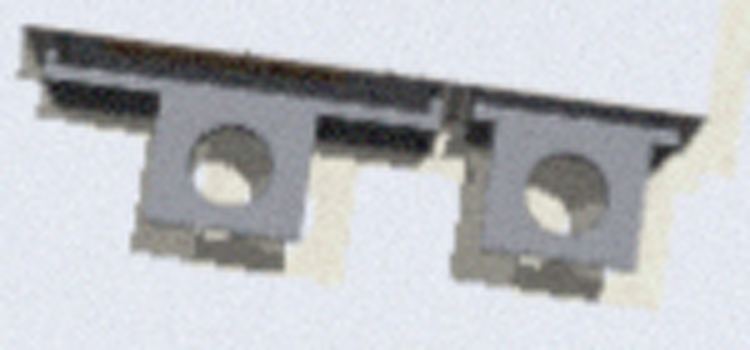

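View pics/b.png

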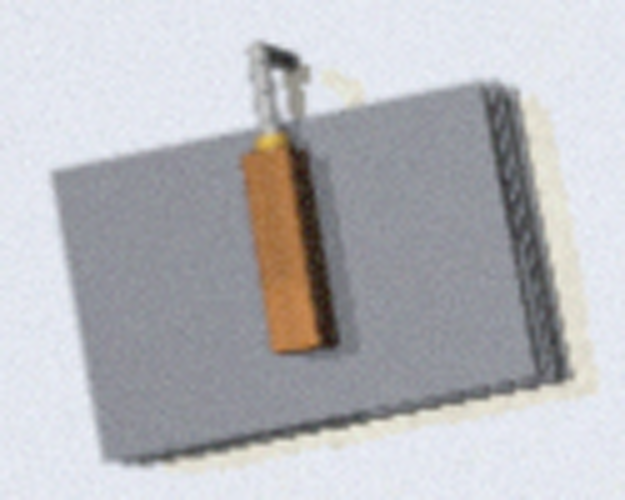

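Crop a shows the wide hole centre at (301.4,148.2) and the narrow one at (368.2,153.8) in full-image pixels. Crop b shows the corners of the handle's top face and of the books' top.

```bash
cat >> h.py <<'E'
from scipy.spatial.transform import Rotation as Ro
def go(x,y,z,yaw):
    s=r.get_state(); R=Ro.from_euler('xyz',s['eef_rot'],degrees=True).as_matrix()
    dp=R.T@(np.array([x,y,z])-s['tcp_pos'])*1000
    a=(yaw-s['eef_rot'][2]+90)%180-90
    print('dp',dp.round(1),'roll',(-np.radians(a)).round(3),'rot',s['eef_rot'].round(2) if hasattr(s['eef_rot'],'round') else s['eef_rot'],'t',s['time_s'])
E
python3 - <<'E'
from h import *
import pickle
d=pickle.load(open('c0.pkl','rb'));c=d['top']
f=lambda L,o,z:np.array([onz(c,(p[0]/5+o[0],p[1]/5+o[1]),z)[:2] for p in L])
ang=lambda v:np.degrees(np.arctan2(v[1],v[0])).round(1)
H=f([(243,155),(290,148),(320,348),(272,352)],(75,185),.08)
print('handle',H.mean(0).round(4),ang(H[0]-H[3]),ang(H[1]-H[2]))
B=f([(52,172),(478,82),(535,378),(103,460)],(75,185),.052)
print('books',B.mean(0).round(4),ang(B[0]-B[3]),ang(B[1]-B[2]), B.round(3).tolist())
L=f([(163,93),(318,118),(300,240),(143,222),(232,166)],(255,115),.063)
print('lip',L.round(4).tolist(),ang(L[0]-L[3]),ang(L[1]-L[2]),ang(L[2]-L[3])+90)
N=f([(566,194)],(255,115),.063)[0];print(N,np.linalg.norm(N-L[4]),'dir N-W',ang(N-L[4])+90)
x=H.mean(0);go(x[0]-.0,x[1],.2,-10)
go(x[0]-.0,x[1],.2,10)
E
```

```text
handle [0.4722 0.368 ] 9.1 9.2
books [0.4642 0.3737] 10.9 11.4 [[0.505, 0.473], [0.54, 0.298], [0.422, 0.274], [0.389, 0.45]]
lip [[0.6717, 0.064], [0.6615, 0.003], [0.613, 0.0103], [0.6204, 0.0719], [0.6425, 0.0369]] -8.7 -8.5 -6.799999999999997
[ 0.63107015 -0.09433717] 0.13170946666215877 dir N-W -5.0
dp [343.9 184.5  40. ] roll -0.122 rot [ 1.7991e+02 -1.0000e-02 -1.7010e+01] t 0.1
dp [343.9 184.5  40. ] roll -0.471 rot [ 1.7991e+02 -1.0000e-02 -1.7010e+01] t 0.1
```

Request:
{"method": "send_rows", "body": {"steps": [{"dp": [55, 30, 5], "roll": -0.1}, {"dp": [110, 60, 15], "roll": -0.2}, {"dp": [165, 90, 25], "roll": -0.3}, {"dp": [220, 120, 35], "roll": -0.4}, {"dp": [275, 148, 40], "roll": -0.45}]}}

```text
invalid input
```

Run:
```python
from h import *
go(.472,.368,.2,9)
```

```text
dp [343.7 184.5  40. ] roll -0.454 rot [ 1.7991e+02 -1.0000e-02 -1.7010e+01] t 0.1
```

Perhaps jaw is needed in each row.

Request:
{"method": "send_rows", "body": {"steps": [{"dp": [55, 30, 5], "roll": -0.1, "jaw": 100}, {"dp": [110, 60, 15], "roll": -0.2, "jaw": 100}, {"dp": [165, 90, 25], "roll": -0.3, "jaw": 100}, {"dp": [220, 120, 35], "roll": -0.4, "jaw": 100}, {"dp": [275, 148, 40], "roll": -0.45, "jaw": 100}], "newtons": 50}}

```text
time_s: 0.72
tcp_pos: [0.4161, 0.4234, 0.2001]
eef_rot: [180.0, 0.0, 8.9]
contact_force: [0.4, 0.4, -0.5]
gripper_width: 0.0875
gripper_force: 0.0
```

Run:
```python
from h import *
go(.472,.368,.2,9)
```

```text
dp [46.7 63.4  0.1] roll -0.001 rot [1.7996e+02 4.0000e-02 8.9400e+00] t 0.725
```

Request:
{"method": "send_rows", "body": {"steps": [{"dp": [24, 32, 0], "roll": 0, "jaw": 100}, {"dp": [47, 63, 0], "roll": 0, "jaw": 100}, {"dp": [47, 63, 0], "roll": 0, "jaw": 100}]}}

```text
time_s: 1.1
tcp_pos: [0.4726, 0.3681, 0.2003]
eef_rot: [180.0, 0.0, 8.6]
contact_force: [-0.4, -0.3, -0.5]
gripper_width: 0.0877
gripper_force: 0.0
```

Run:
```python
from h import *
c=cap('wrist','w1.png')
print(proj(c,[[.472,.368,.08],[.472+.04,.368+.006,.08],[.551,.381,.022]]))
```

```text
[[320.5011748  237.89337466]
 [320.61372567 186.83236937]
 [319.1880862  130.92507839]]
```

View pics/w1.png

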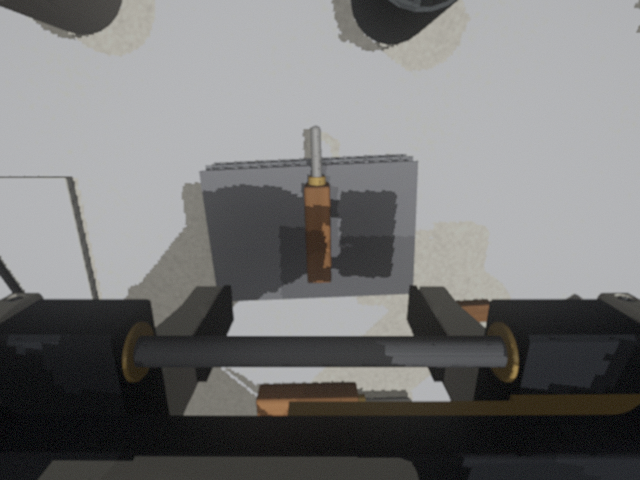

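The wrist view shows the handle's top face with corners about (305,184), (328,184), (331,281) and (308,281), close to where I predicted it.

Run:
```python
from h import *
c=cap('wrist')
H=np.array([onz(c,p,.08)[:2] for p in[(305,184),(328,184),(331,281),(308,281)]]);print(H.mean(0),[np.degrees(np.arctan2(*v[::-1])) for v in(H[0]-H[3],H[1]-H[2])],np.linalg.norm(H[0]-H[3]),np.linalg.norm(H[0]-H[1]))
x=H.mean(0);v=H[0]-H[3];go(x[0],x[1],.0685,np.degrees(np.arctan2(v[1],v[0])))
```

```text
[0.47362233 0.37132448] [np.float64(9.693901380127482), np.float64(10.851319702009137)] 0.07984812523377233 0.017324159007703743
dp [  2.5  -1.2 132. ] roll -0.017 rot [1.7999e+02 3.0000e-02 8.7100e+00] t 1.2
```

Request:
{"method": "send_rows", "body": {"steps": [{"dp": [2, -2, 45], "roll": -0.02, "jaw": 100}, {"dp": [2, -2, 85], "roll": -0.02, "jaw": 100}, {"dp": [2, -2, 115], "roll": -0.02, "jaw": 100}, {"dp": [2, -2, 132], "roll": -0.02, "jaw": 100}, {"dp": [2, -2, 132], "roll": -0.02, "jaw": 60}]}}

```text
time_s: 1.82
tcp_pos: [0.4726, 0.3732, 0.0684]
eef_rot: [180.0, 0.0, 10.0]
contact_force: [-0.6, 0.5, 0.5]
gripper_width: 0.0822
gripper_force: 0.0
```

Request:
{"method": "send_rows", "body": {"steps": [{"dp": [0, 0, 0], "roll": 0, "jaw": 10}, {"dp": [0, 0, 0], "roll": 0, "jaw": 0}, {"dp": [0, 0, 0], "roll": 0, "jaw": 0}, {"dp": [0, 0, 0], "roll": 0, "jaw": 0}, {"dp": [0, 0, 0], "roll": 0, "jaw": 0}], "newtons": 50}}

```text
time_s: 2.45
tcp_pos: [0.473, 0.3724, 0.0689]
eef_rot: [-180.0, -0.0, 9.9]
contact_force: [-0.1, 0.8, -0.3]
gripper_width: 0.0333
gripper_force: 0.0
```

Request:
{"method": "send_rows", "body": {"steps": [{"dp": [0, 0, 0], "roll": 0, "jaw": 0}, {"dp": [0, 0, 0], "roll": 0, "jaw": 0}, {"dp": [0, 0, 0], "roll": 0, "jaw": 0}, {"dp": [0, 0, 0], "roll": 0, "jaw": 0}]}}

```text
time_s: 2.95
tcp_pos: [0.473, 0.3723, 0.0688]
eef_rot: [180.0, 0.0, 9.9]
contact_force: [-0.0, -0.9, 1.2]
gripper_width: 0.0198
gripper_force: 49.9
```

Request:
{"method": "send_rows", "body": {"steps": [{"dp": [0, 0, -15], "roll": 0, "jaw": 0}, {"dp": [0, 0, -50], "roll": 0, "jaw": 0}, {"dp": [0, 0, -90], "roll": 0, "jaw": 0}, {"dp": [0, 0, -120], "roll": 0, "jaw": 0}, {"dp": [0, 0, -120], "roll": 0, "jaw": 0}]}}

```text
time_s: 3.58
tcp_pos: [0.4741, 0.3739, 0.1928]
eef_rot: [-179.8, -0.3, 9.9]
contact_force: [-0.1, -0.2, -0.7]
gripper_width: 0.0198
gripper_force: 49.9
```

Run:
```python
from h import *
y=-6;u=np.array([np.cos(np.radians(y)),np.sin(np.radians(y))])
p=np.array([.6425,.0369])-.08*u; print(p)
go(p[0],p[1],.16,y)
```

```text
[0.56293825 0.04526228]
dp [ 30.6 339.1  31.5] roll 0.278 rot [-179.76   -0.28    9.95] t 3.575
```

Request:
{"method": "send_rows", "body": {"steps": [{"dp": [6, 50, 0], "roll": 0.05, "jaw": 0}, {"dp": [12, 105, 0], "roll": 0.1, "jaw": 0}, {"dp": [18, 160, 0], "roll": 0.15, "jaw": 0}, {"dp": [24, 215, 0], "roll": 0.2, "jaw": 0}, {"dp": [28, 270, 0], "roll": 0.28, "jaw": 0}]}}

```text
time_s: 4.2
tcp_pos: [0.547, 0.1096, 0.1886]
eef_rot: [180.0, 0.0, -6.2]
contact_force: [-0.2, 0.7, -0.4]
gripper_width: 0.0198
gripper_force: 49.9
```

Run:
```python
from h import *
go(.563,.0453,.185,-6)
```

```text
dp [22.9 62.2  3.6] roll -0.004 rot [ 1.7999e+02  3.0000e-02 -6.2300e+00] t 4.2
```

Request:
{"method": "send_rows", "body": {"steps": [{"dp": [12, 35, 3], "roll": 0, "jaw": 0}, {"dp": [23, 62, 3], "roll": 0, "jaw": 0}, {"dp": [23, 62, 3], "roll": 0, "jaw": 0}, {"dp": [23, 62, 3], "roll": 0, "jaw": 0}]}}

```text
time_s: 4.7
tcp_pos: [0.5631, 0.0474, 0.1855]
eef_rot: [180.0, 0.0, -6.1]
contact_force: [0.2, 0.1, -0.4]
gripper_width: 0.0199
gripper_force: 49.9
```

Run:
```python
from h import *
import pickle
s=r.get_state();print(s['tcp_pos'],s['eef_rot'])
w=cap('wrist');t=cap('scene');pickle.dump((w,t),open('c2.pkl','wb'))
a=w['image'][40:280,200:440];b=t['image'][220:340,220:340]
q=[cv2.convertScaleAbs(cv2.resize(x,(399,399),interpolation=2),alpha=1.4) for x in(a,b)]
cv2.imwrite('pics/c2.png',np.hstack(q))
for c in(w,t): print(proj(c,[[.6425,.0369,.063],[*(np.array(s['tcp_pos'])+[.0796,-.0084,-.0468])]]))
```

```text
[0.56305312 0.04739478 0.1854895 ] [ 1.79996861e+02  3.44487314e-02 -6.14581690e+00]
[[323.10137314 130.84255544]
 [320.48824615 132.84490706]]
[[285.07929988 296.15591348]
 [283.61496847 276.61318953]]
```

View pics/c2.png

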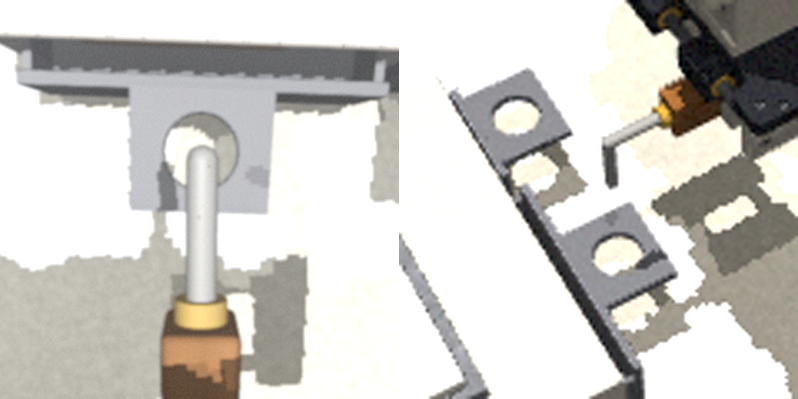

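The wrist crop puts the hole at about (320.9,130.2) full-image and the rod at u≈322. The scene crop puts the hole at (286.5,296.1) and the tip at (284.4,275.9).

Run:
```python
from h import *
import pickle
w,t=pickle.load(open('c2.pkl','rb'))
print(onz(w,(320.9,130.2),.063),onz(t,(286.5,296.1),.063))
z=.1855-.0468
print('elbow top',onz(w,(322,40+150/1.6625),z+.048),'tip scene',onz(t,(284.4,275.9),z))
# tray front line in wrist: direction of lip edges
P=[onz(w,(200+a/1.6625,40+b/1.6625),.063)[:2] for a,b in((132,209),(267,213),(132,90),(275,97))]
for i,j in((1,0),(3,2)): v=P[j]-P[i];print(np.degrees(np.arctan2(v[1],v[0]))-90)
```

```text
[0.64311373 0.03844175 0.063     ] [0.64006723 0.03866417 0.063     ]
elbow top [0.6444092  0.03834446 0.1867    ] tip scene [0.64039921 0.03858394 0.1387    ]
-7.798625331452527
-8.722765793075993
```

Request:
{"method": "send_rows", "body": {"steps": [{"dp": [0, 0, 30], "roll": 0, "jaw": 0}, {"dp": [0, 0, 55], "roll": 0, "jaw": 0}, {"dp": [0, 0, 72], "roll": 0, "jaw": 0}, {"dp": [0, 0, 86], "roll": 0, "jaw": 0}, {"dp": [0, 0, 96], "roll": 0, "jaw": 0}], "newtons": 60}}

```text
time_s: 5.42
tcp_pos: [0.5633, 0.0478, 0.0892]
eef_rot: [180.0, 0.0, -6.1]
contact_force: [-0.7, 0.0, -1.3]
gripper_width: 0.0197
gripper_force: 59.9
```

Request:
{"method": "send_rows", "body": {"steps": [{"dp": [-5, 0, 0], "roll": 0, "jaw": 0}, {"dp": [-10, 0, 0], "roll": 0, "jaw": 0}, {"dp": [-15, 0, 0], "roll": 0, "jaw": 0}, {"dp": [-20, 0, 0], "roll": 0, "jaw": 0}]}}

```text
time_s: 5.92
tcp_pos: [0.5439, 0.0497, 0.0905]
eef_rot: [-179.9, -0.1, -6.1]
contact_force: [2.6, -0.6, -1.4]
gripper_width: 0.0196
gripper_force: 59.9
```

Request:
{"method": "send_rows", "body": {"steps": [{"dp": [-10, 0, 0], "roll": 0, "jaw": 0}, {"dp": [-20, 0, 0], "roll": 0, "jaw": 0}, {"dp": [-30, -1, 0], "roll": 0, "jaw": 0}, {"dp": [-40, -1, 0], "roll": 0, "jaw": 0}, {"dp": [-50, -1, 0], "roll": 0, "jaw": 0}]}}

```text
time_s: 6.55
tcp_pos: [0.4933, 0.0559, 0.0899]
eef_rot: [-180.0, -0.0, -6.1]
contact_force: [2.2, -0.4, -0.4]
gripper_width: 0.0197
gripper_force: 59.9
```

Request:
{"method": "send_rows", "body": {"steps": [{"dp": [-10, 0, 0], "roll": 0, "jaw": 0}, {"dp": [-20, 0, 0], "roll": 0, "jaw": 0}, {"dp": [-30, -1, 0], "roll": 0, "jaw": 0}, {"dp": [-40, -1, 0], "roll": 0, "jaw": 0}, {"dp": [-47, -1, 0], "roll": 0, "jaw": 0}]}}

```text
time_s: 7.18
tcp_pos: [0.4465, 0.0617, 0.0897]
eef_rot: [180.0, 0.0, -6.1]
contact_force: [2.4, 0.4, -1.4]
gripper_width: 0.0193
gripper_force: 59.9
```

Run:
```python
from h import *
import pickle
s=r.get_state();print(s['tcp_pos'],s['contact_force'],s['moment'])
w=cap('wrist');t=cap('scene')
a=w['image'][0:280,180:460];b=t['image'][200:360,200:360]
q=[cv2.convertScaleAbs(cv2.resize(x,(399,399),interpolation=2),alpha=1.4) for x in(a,b)]
cv2.imwrite('pics/c3.png',np.hstack(q))
```

```text
[0.44645457 0.06171483 0.08973298] [ 2.36928024  0.41039746 -1.42860322] [ 0.14803829 -0.93520537  0.00281556]
```

View pics/c3.png

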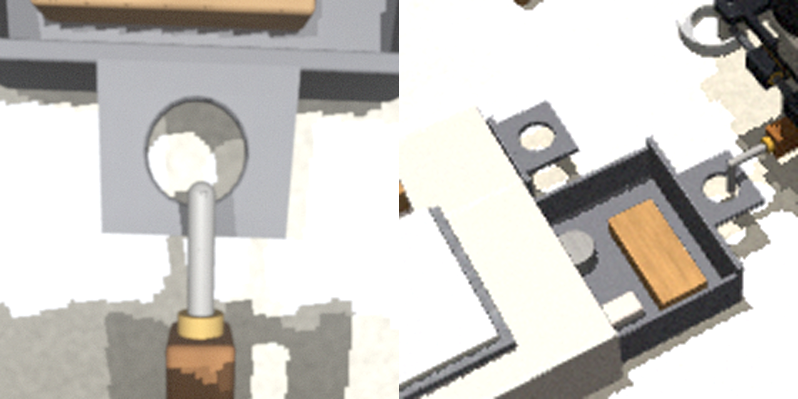

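The tray is out, with the rod against the near rim of the hole. The hole centre is at about (317.5,106.7) in wrist pixels.

Run:
```python
from h import *
w=cap('wrist')
p=onz(w,(317.5,106.7),.063);print(p,np.linalg.norm(p[:2]-[.642,.0385]))
```

```text
[0.53734351 0.05322202 0.063     ] 0.10568688798186694
```

Request:
{"method": "send_rows", "body": {"steps": [{"dp": [-2, 0, 0], "roll": 0, "jaw": 0}, {"dp": [-4, 0, 0], "roll": 0, "jaw": 0}, {"dp": [-4, 0, 0], "roll": 0, "jaw": 0}, {"dp": [3, 0, 0], "roll": 0, "jaw": 0}, {"dp": [8, 0, 0], "roll": 0, "jaw": 0}]}}

```text
time_s: 7.95
tcp_pos: [0.4557, 0.0609, 0.0898]
eef_rot: [180.0, 0.0, -6.1]
contact_force: [-0.2, 0.1, -1.1]
gripper_width: 0.0197
gripper_force: 59.9
```

Request:
{"method": "send_rows", "body": {"steps": [{"dp": [0, 0, -8], "roll": 0, "jaw": 0}, {"dp": [0, 0, -22], "roll": 0, "jaw": 0}, {"dp": [0, 0, -50], "roll": 0, "jaw": 0}, {"dp": [0, 0, -85], "roll": 0, "jaw": 0}, {"dp": [0, 0, -105], "roll": 0, "jaw": 0}]}}

```text
time_s: 8.57
tcp_pos: [0.4557, 0.0611, 0.1977]
eef_rot: [-179.9, -0.2, -6.1]
contact_force: [0.2, -0.4, -1.9]
gripper_width: 0.0195
gripper_force: 59.9
```

Run:
```python
from h import *
go(.473,.373,.19,9.9)
w=cap('wrist','w4.png'); t=cap('scene')
a=w['image'][0:280,180:460];b=t['image'][180:340,220:380]
q=[cv2.convertScaleAbs(cv2.resize(x,(399,399),interpolation=2),alpha=1.4) for x in(a,b)]
cv2.imwrite('pics/c4.png',np.hstack(q))
```

```text
dp [ -16.  -311.9    8.2] roll -0.279 rot [-1.799e+02 -1.600e-01 -6.100e+00] t 8.575
```

View pics/c4.png

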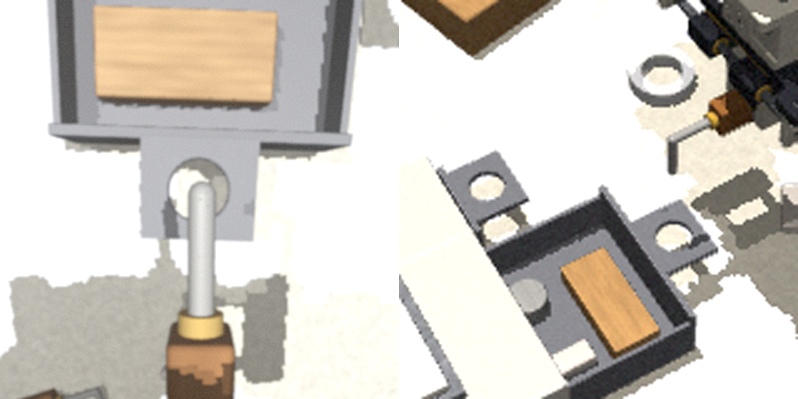

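The hook is clear of the hole and the wide tray stays out. The narrow tray is untouched. Now back to the books.

Request:
{"method": "send_rows", "body": {"steps": [{"dp": [-3, -50, 0], "roll": -0.05, "jaw": 0}, {"dp": [-6, -105, 0], "roll": -0.1, "jaw": 0}, {"dp": [-9, -160, 0], "roll": -0.15, "jaw": 0}, {"dp": [-12, -215, 0], "roll": -0.22, "jaw": 0}, {"dp": [-16, -270, 0], "roll": -0.28, "jaw": 0}]}}

```text
time_s: 9.3
tcp_pos: [0.4675, 0.3326, 0.1945]
eef_rot: [180.0, 0.0, 10.1]
contact_force: [1.2, -0.2, -0.4]
gripper_width: 0.0196
gripper_force: 59.9
```

Run:
```python
from h import *
go(.473,.3725,.19,9.9)
```

```text
dp [ 12.3 -38.4   4.5] roll 0.003 rot [1.7998e+02 3.0000e-02 1.0050e+01] t 9.3
```

Request:
{"method": "send_rows", "body": {"steps": [{"dp": [6, -20, 2], "roll": 0, "jaw": 0}, {"dp": [12, -38, 4], "roll": 0, "jaw": 0}, {"dp": [12, -38, 4], "roll": 0, "jaw": 0}, {"dp": [12, -38, 50], "roll": 0, "jaw": 0}, {"dp": [12, -38, 80], "roll": 0, "jaw": 0}]}}

```text
time_s: 9.93
tcp_pos: [0.473, 0.3688, 0.1135]
eef_rot: [180.0, 0.1, 9.8]
contact_force: [0.2, 0.2, -0.6]
gripper_width: 0.0195
gripper_force: 59.9
```

Run:
```python
from h import *
go(.473,.3725,.0695,9.9)
```

```text
dp [ 0.7 -3.7 44. ] roll -0.001 rot [1.7998e+02 6.0000e-02 9.8300e+00] t 9.925
```

Request:
{"method": "send_rows", "body": {"steps": [{"dp": [0, -3, 15], "roll": 0, "jaw": 0}, {"dp": [0, -3, 28], "roll": 0, "jaw": 0}, {"dp": [0, -3, 36], "roll": 0, "jaw": 0}, {"dp": [0, -3, 41], "roll": 0, "jaw": 0}, {"dp": [0, -3, 43], "roll": 0, "jaw": 0}]}}

```text
time_s: 10.55
tcp_pos: [0.4729, 0.3736, 0.072]
eef_rot: [-180.0, -0.0, 9.9]
contact_force: [0.5, 1.0, -0.3]
gripper_width: 0.0195
gripper_force: 59.9
```

Request:
{"method": "send_rows", "body": {"steps": [{"dp": [0, 0, 0], "roll": 0, "jaw": 0}, {"dp": [0, 0, 1], "roll": 0, "jaw": 0}, {"dp": [0, 0, 1], "roll": 0, "jaw": 0}]}}

```text
time_s: 10.92
tcp_pos: [0.4729, 0.3736, 0.071]
eef_rot: [-180.0, -0.0, 9.9]
contact_force: [0.2, 0.1, -1.3]
gripper_width: 0.0195
gripper_force: 59.9
```

Request:
{"method": "send_rows", "body": {"steps": [{"dp": [0, 0, 1], "roll": 0, "jaw": 0}, {"dp": [0, 0, 2], "roll": 0, "jaw": 0}, {"dp": [0, 0, 2], "roll": 0, "jaw": 0}]}}

```text
time_s: 11.3
tcp_pos: [0.4728, 0.3735, 0.0688]
eef_rot: [180.0, -0.0, 9.9]
contact_force: [0.1, -0.1, -0.6]
gripper_width: 0.0196
gripper_force: 59.9
```

Request:
{"method": "send_rows", "body": {"steps": [{"dp": [0, 0, 0], "roll": 0, "jaw": 30}, {"dp": [0, 0, 0], "roll": 0, "jaw": 50}, {"dp": [0, 0, 0], "roll": 0, "jaw": 70}, {"dp": [0, 0, 0], "roll": 0, "jaw": 80}, {"dp": [0, 0, 0], "roll": 0, "jaw": 80}]}}

```text
time_s: 11.92
tcp_pos: [0.4728, 0.3735, 0.0688]
eef_rot: [-180.0, 0.0, 9.9]
contact_force: [0.8, -0.3, 0.2]
gripper_width: 0.061
gripper_force: 0.0
```

Request:
{"method": "send_rows", "body": {"steps": [{"dp": [0, 0, -10], "roll": 0, "jaw": 80}, {"dp": [0, 0, -40], "roll": 0, "jaw": 80}, {"dp": [0, 0, -80], "roll": 0, "jaw": 80}, {"dp": [0, 0, -120], "roll": 0, "jaw": 80}, {"dp": [0, 0, -130], "roll": 0, "jaw": 80}]}}

```text
time_s: 12.55
tcp_pos: [0.4739, 0.3746, 0.2028]
eef_rot: [-179.8, -0.3, 9.9]
contact_force: [0.3, 0.7, -1.0]
gripper_width: 0.07
gripper_force: 0.0
```

Run:
```python
from h import *
w=cap('wrist'); t=cap('scene')
q=[cv2.convertScaleAbs(x,alpha=1.2) for x in(cv2.resize(w['image'][80:320,160:480],(400,300)),t['image'][180:480,130:530])]
cv2.imwrite('pics/c5.png',np.hstack(q))
```

```text
(no output)
```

View pics/c5.png

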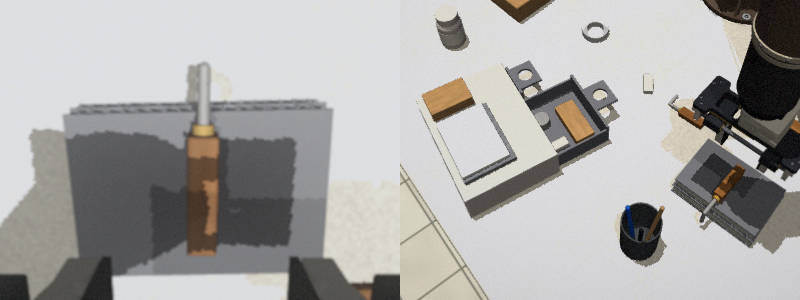

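The hook lies on the books again with its rod past the far edge. The wide tray is open, the narrow one shut, and the cup and jar have not moved. I'm handing it in.

```bash
python3 -c "
from plant import r
print(r.close_job())"
```

```text
the job is handed in; nothing more can be done
None
```

I pulled the wide tray about 11 cm further out with the hook, put the hook back on the books and handed the job in at about 13 s; the verdict was not shown.

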